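# Right the sample card and hold a spring clip gaping over its edge

## Robot

A 6-joint arm with a two-finger parallel gripper is mounted at the origin on the work surface. World frame = base frame: x ahead of the robot, y to its left, z up, the work surface at z = 0. Lengths are in mm, angles in rad, forces in N, time in s.
With the tool pointing down it reaches from about 275 to 1000 mm from the base axis. Payload 8.4 kg.
Tool frame: the origin (TCP) lies on the centre line of the jaws, within the pads' length; the fingertips stand 14 mm ahead of it and the grasp point (between the pads) lies 5 mm behind it; z points along the fingers, y is the line along which they close (so a half turn about z gives the same grasp; the last joint's range is limited). The gripper opens to 85 mm and grips with 20 to 120 N. Pads are 22 mm wide; open, the fingers measure 114 mm over their backs; the gripper's body (76 mm by 85 mm) begins 54 mm behind the grasp point. The pads swing forward as they close: fully open they stand 13 mm farther back than shut.
Start: joints at [-1.142, 0.353, 1.633, -0, 1.155, -0.002], TCP at [260.998, -567.898, 245.281] pointing down, gripper open.
Joint ranges: [-2.63, 2.63], [-0.92, 2.1], [0.06, 2.66], [-1.3, 4.44], [0, 2.69], [-3.02, 3.02]. Speed limits (rad/s): [2.22, 2.22, 2.79, 3.14, 3.14, 3.14].

## Interface

Orientations are given as [roll, pitch, yaw] about the fixed x, y, z axes, in that order (R = Rz(yaw) Ry(pitch) Rx(roll)).
In Python, from rig import r gives the robot as it stands.
- The arm moves only by the tool step_arm, never from a script. Its argument "plan" is text: rows parted by semicolons, each of 7 numbers parted by spaces: the turn, a rotation vector about the world's x, y, z in degrees, then the shift along the world's x, y, z in mm, then the closure in counts, from 0 (fully open) to 255 (shut). In form: rx ry rz x y z hand; .... A call has 1 to 8 rows; each row is the pose to reach, as a shift and turn from the pose commanded when the call began; what a row does not reach only later rows make up. A row lasts 1/10 s, in which the tool goes at most 50 mm and 8.59 degrees, less where a joint would pass 70% of its speed; a pose out of reach is approached as far as the arm can. A call with a gripper value outside its range is refused whole. The fingers move at their own pace and stop on an object; "force" is the grip in N (left out, the last holds). Time passes only in rows, so rows that repeat a pose let the fingers close. It gives the time, the measured TCP pose, the force, the opening and the grip force at its end, in the units of the state.
- r.sense(): the state, without advancing time (a new reading comes with each control period).
- r.grab_frame(name): name is "side" or "top"; returns (picture, depth): 480x640x3 uint8, red, green, blue; 480x640 float32, mm along the optical axis (not along the pixel's ray), 0 where there is no reading.
- r.get_calibration(name): a dict with "K" (3x3 intrinsics, pixels), "k1" (the pictures are not rectified: a ray, as slopes to the right and down, at radius r is drawn at 1 + k1 r^2 times it, then the intrinsics apply), "world_from_camera" (4x4, takes a point from camera to world coordinates). Camera axes: x right, y down, z forward; pixel columns grow to the right and rows downward; lengths in mm; the calibration is good to about 2 mm. A picture is of the moment at which its call begins. get_calibration takes no time and is no camera call.
- r.sign_off(): hands the job in; it is judged then, once.
The state is a dict: "clock": time; "qpos": joint angles; "qvel": joint speeds; "joint_efforts": joint torques, N m; "eef_pos": TCP position; "tcp_rot": TCP orientation; "contact_force": force on the tool from outside, world axes, zero at the start; "wrist_torque": the same for the moment, N m; "opening": opening from 0.0 (shut) to 1.0 (fully open); "grasp_force": force on a finger pad.
Only numpy, scipy, OpenCV 4.12 (cv2) and the standard library are available. Lean on these libraries where they do the work, as an engineer would, in place of code of your own. Each camera call takes 0.05 s, during which the arm holds its last target. There are 200 camera calls.

## Task

The sample card's weighted stand has toppled: first set it upright on its foot and let go of it. Then take the wide spring clip off the clip rack by squeezing its tails, and finish holding it squeezed well open with the middle of the card's top edge about 1 cm inside its gaping jaws, neither clip nor fingers touching the card or its stand, so that a sheet can be slipped in. End holding it there: do not let the clip close or put it down, and leave the other things where they are.

Things in the scene. Friction and masses are not known exactly. Their poses are not given: they have to be found in the camera images.
- stand: Toppled card stand, 0.35 kg: dark steel foot 60 x 70 x 26 mm (x, y, z) carrying a rigid white card. Origin: centre of the foot's underside; x card normal, y along the card's top edge, z up when standing. At the start it lies on the foot's +x side: origin 30 mm above the table, z level, pointing away from the robot. A second, equal stand already stands; it is not wanted.
- card_top (a point): Middle of the top edge of the toppled stand's card, 120 mm along the stand's z from its origin, axes as the stand's. The card is 3 mm thick (x), 56 mm wide (y), in the stand's y-z plane; an aluminium clamp 12 x 62 mm (x, y) holds it from 26 to 36 mm above the underside, above that it is free. Lying, it overhangs level 30 mm above the table.
- tip_edge (a point): Middle of the foot's edge at x = +30 mm, z = 0 of the stand, axes as the stand's; on the table. Lifting the card's free end turns the stand upright about this edge. The centre of mass is about 15 mm above the underside: turned up more than about 30 degrees, it falls upright by itself.
- clip: Wide black steel spring clip, 36 mm wide (y), 0.056 kg, clamped tails up on the rack's strip (the other clip there is narrow, 18 mm). Origin: its pivot, a 10 mm bar along y that sits on the strip's top edge; z points to the tails, x is the way the jaws open; symmetric about its y-z plane. Squeezing the tails together along x opens the jaws below; let go, it snaps shut.
- clip_tails (a point): Point on the clip's mid-plane between the tails, 28 mm above the pivot: a good height to squeeze. The two flat tails reach about 46 mm above the pivot; at rest they flare to 53 mm across (outside) at their tops; fully squeezed, at a hard stop, they are parallel, 22 mm across. It takes about 4 N to start and 8 N to hold fully open; more does no harm.
- clip_mouth (a point): Middle of the clip's mouth: on its mid-plane 28 mm below the pivot, between the jaw tips when open; axes as the clip's. Jaws reach 31 mm below the pivot at rest; fully open their tips stand about 24 mm apart inside, 28 mm below the pivot, 34 mm across outside.
- clip_jaw (a joint): Angle each jaw has opened, rad: about 0.02 clamped on the rack's strip, 0.36 fully open (hard stop); well open is above 0.24.
- rack: Clip rack, fixed: grey plastic foot 70 x 190 x 10 mm (x, y, z) with an upright aluminium strip 4 mm thick (x), 180 mm long (y), its top edge 50 mm above the table. Origin: centre of the underside. The two clips sit on the strip 45 mm either side of its middle, either one at either side, their x along the rack's x.
- bottle0: The first of three dark oil bottles standing around, 56 mm square, 214 mm high, not to be disturbed. Origin: centre of the underside.
- bottle1: The second of three dark oil bottles standing around, 56 mm square, 214 mm high, not to be disturbed. Origin: centre of the underside.
- bottle2: The third of three dark oil bottles standing around, 56 mm square, 214 mm high, not to be disturbed. Origin: centre of the underside.
- stand_b: The second card stand, same shape as the toppled one but standing; not to be disturbed. Origin: centre of the underside.
- beaker: Empty glass beaker, 68 mm diameter, 85 mm high; not to be disturbed. Origin: centre of the underside.
- jar: Capped jar, 60 mm diameter, 70 mm high; not to be disturbed. Origin: centre of the underside.
- clip_small: The narrow spring clip on the rack, 18 mm wide, otherwise three quarters the size of the wide one; not to be disturbed. Origin: its pivot, axes as the wide clip's.
There are look-alikes about, which are no part of the job. What is shaped like the clip but yellow is not meant.

How it is judged (in metres and radians):
On the way, in this order (a step that is already met when the one before it is completed fails the run):
1. the toppled stand stands upright on its foot, let go (angle between stand's own z axis and vertical below 0.12 rad and height (world z) of stand between -0.004 and 0.008 m and height (world z) of card_top above 0.1 m and contact force between the fingers and stand below 0.1 N and linear speed of stand below 0.03 m/s), for 0.3 s.
2. the wide clip is lifted off the rack in the fingers, its jaws open (value of joint clip_jaw above 0.24 rad and height (world z) of clip_mouth above 0.06 m and contact force between the fingers and clip above 3 N), for 0.2 s.
At the end, for the whole second after the job is handed in: Stand upright within 0.12 rad, at rest; clip held by fingers, each jaw open over 0.24 rad; mouth centre within 9 mm of the card plane, 25 mm of its middle, 5-25 mm below its top edge; clip within 0.35 rad of square to the card and tails up; clip and fingers clear of the stand (angle between stand's own z axis and vertical below 0.12 rad and height (world z) of stand between -0.004 and 0.008 m and height (world z) of card_top above 0.1 m and linear speed of stand below 0.03 m/s and value of joint clip_jaw above 0.24 rad and x of clip_mouth in the frame of stand between -0.009 and 0.009 m and y of clip_mouth in the frame of stand between -0.025 and 0.025 m and z of clip_mouth in the frame of stand between 0.095 and 0.115 m and angle between the x axis of clip and the x axis of stand, either way round below 0.35 rad and angle between clip's own z axis and vertical below 0.35 rad and contact force between each of clip, the fingers and stand below 0.3 N and contact force between the fingers and clip above 3 N); the arm keeps its last pose, push and grip.
It fails at once if a bottle moved more than 3 cm (distance of any of bottle0, bottle1, bottle2 from where it was at the start of the episode above 0.03 m).
It fails at once if the standing card stand moved more than 3 cm (distance of stand_b from where it was at the start of the episode above 0.03 m).
It fails at once if the beaker or jar moved more than 3 cm (distance of any of beaker, jar from where it was at the start of the episode above 0.03 m).
It fails at once if the narrow clip moved more than 3 cm (distance of clip_small from where it was at the start of the episode above 0.03 m).
It also fails if it takes over 58 s, if anything falls off the work surface, if the arm or the gripper's body presses on something with over 40 N, if the wrist force passes 120 N, or if a joint passes its speed limit or range.

## Working session

There is one attempt and no reset: what is moved stays moved. The work goes in short steps, Python scripts to look and compute and a tool call to move; the robot and the scene stay as the last step left them, time stands still between calls to the robot, and variables do not carry over. Pictures are saved under pics/ and viewed, at most 10 in all, crops included, and the job is handed in when it is done.

Besides the shell and the picture viewer there is one more tool, called after ">>>" by a JSON object that holds its "api" and its "payload", one argument or row to a line. step_arm: Moves the arm, as the interface text tells. Its arguments: {"type":"object","properties":{"plan":{"type":"string"},"force":{"type":"number"}},"required":["plan"]}

```bash
mkdir -p pics
cat > h.py <<'E'
import numpy as np, cv2
from rig import r
def cloud(name):
    im,d=r.grab_frame(name); c=r.get_calibration(name); K=np.array(c["K"]); T=np.array(c["world_from_camera"])
    v,u=np.mgrid[0:480,0:640]
    p=cv2.undistortPoints(np.stack([u.ravel(),v.ravel()],1).astype(np.float64)[:,None],K,np.array([c["k1"],0,0,0,0.]))[:,0]
    P=np.c_[p,np.ones(len(p))]*d.reshape(-1,1)
    W=(P@T[:3,:3].T+T[:3,3]).reshape(480,640,3)
    W[d==0]=np.nan
    return im,d,W
E
python3 - <<'E'
from h import *
for n in("side","top"):
    im,d,W=cloud(n); cv2.imwrite(f"pics/{n}0.png",im[...,::-1]); np.save(f"{n}0.npy",W); np.save(f"{n}0im.npy",im)
    print(n,np.array(r.get_calibration(n)["world_from_camera"]).round(2))
print(r.sense())
E
```

```text
side [[-9.8000e-01 -1.0000e-01  1.9000e-01  3.7201e+02]
 [-2.1000e-01  5.4000e-01 -8.1000e-01  8.6670e+02]
 [-2.0000e-02 -8.3000e-01 -5.5000e-01  6.4162e+02]
 [ 0.0000e+00  0.0000e+00  0.0000e+00  1.0000e+00]]
top [[ 3.0000e-02 -1.0000e+00  1.0000e-01  4.7901e+02]
 [-1.0000e+00 -3.0000e-02 -1.0000e-02  2.0000e+00]
 [ 1.0000e-02 -1.0000e-01 -1.0000e+00  1.0128e+03]
 [ 0.0000e+00  0.0000e+00  0.0000e+00  1.0000e+00]]
{'clock': 0.1, 'qpos': array([-1.14239602e+00,  3.53577729e-01,  1.63402790e+00, -4.00133521e-05,
        1.15519298e+00, -2.41868037e-03]), 'qvel': array([ 0.00070493, -0.00131922, -0.00197268, -0.00014776,  0.00133075,
        0.00114503]), 'joint_efforts': array([ 6.08104783e-04, -6.06357908e+01, -3.42818213e+01, -1.00345937e-05,
        3.85900377e-03, -3.17928834e-05]), 'eef_pos': array([ 260.82624639, -567.54596914,  244.65109799]), 'tcp_rot': array([-3.14038661e+00,  3.36706871e-05,  4.30835182e-01]), 'contact_force': array([-0.03506085, -0.03653258,  0.4218706 ]), 'wrist_torque': array([-0.06458301,  0.02347406,  0.05564483]), 'grasp_force': 0.0, 'opening': 0.9953460173583929}
```

View pics/side0.png

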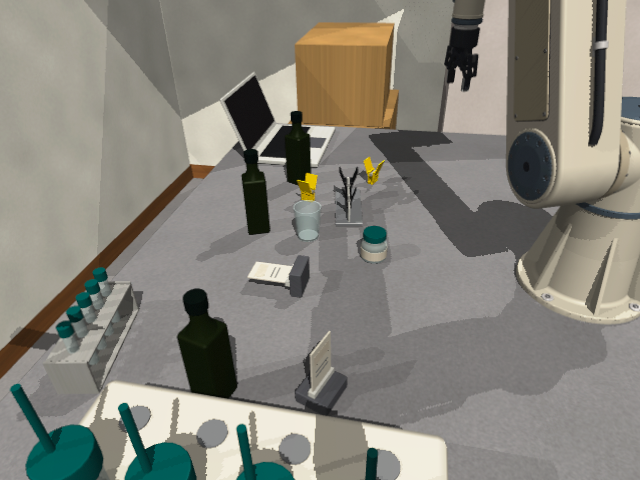

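View pics/top0.png

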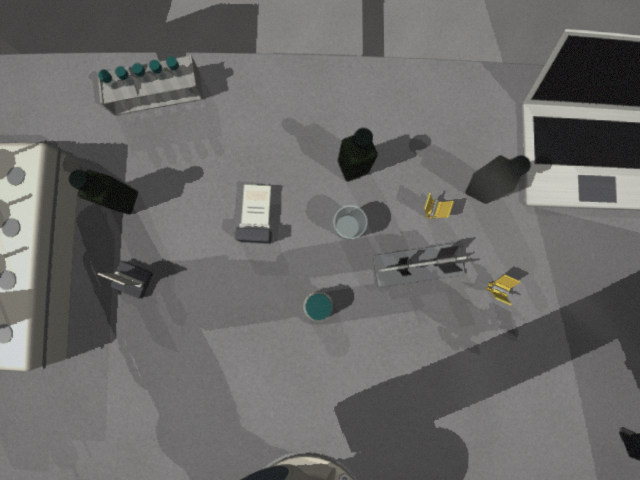

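The side view shows the toppled stand at (280,275), the rack with clips at (348,190), the standing stand at (320,380), the beaker at (307,220) and the jar at (374,243). In the top view the toppled stand is at (255,212) with its card pointing to +x. The rack is at (430,262), with the wide clip near (453,260) and the narrow one near (404,266).

Run:
```python
from h import *
W=np.load("top0.npy"); im=np.load("top0im.npy").astype(int); z=W[...,2]
def rep(n,m):
    P=W[m]; (c,s,a)=cv2.minAreaRect(P[:,:2].astype(np.float32)); print(n,len(P),"z",np.nanpercentile(P[:,2],[5,50,95]).round(),"rect",np.round(c,1),np.round(s,1),round(a,1),"med",np.median(P,0).round(1))
def box(u0,u1,v0,v1):
    m=np.zeros((480,640),bool); m[v0:v1,u0:u1]=1; return m&np.isfinite(z)
rep("stand",box(228,280,175,250)&(z>20))
rep("card",box(228,280,175,250)&(im.min(2)>130)&(z>15))
rep("foot",box(228,280,220,250)&(z>40))
rep("strip+clips",box(370,480,235,290)&(z>35))
rep("rackfoot",box(370,480,235,290)&(z>5))
rep("clipW",box(434,472,235,290)&(z>62))
rep("clipS",box(385,420,235,290)&(z>62))
rep("beaker",box(325,375,200,242)&(z>30))
rep("jar",box(295,340,285,325)&(z>50))
for n,b in dict(b0=(66,140,165,216),b1=(335,378,125,182),b2=(462,532,150,205)).items():
    rep(n,box(*b)&(z>30)); rep(n+"top",box(*b)&(z>190))
rep("y1",box(420,460,185,220)&(z>8)); rep("y2",box(480,530,262,308)&(z>8))
rep("stand_b",box(95,160,255,300)&(z>10))
cv2.imwrite("pics/crop1.png",cv2.hconcat([cv2.resize(np.load("top0im.npy")[230:295,370:490,::-1],(720,390),interpolation=cv2.INTER_CUBIC)]))
S=np.load("side0im.npy"); cv2.imwrite("pics/crop2.png",cv2.resize(S[140:300,230:410,::-1],(675,600),interpolation=cv2.INTER_CUBIC))
```

```text
stand 1602 z [29. 33. 62.] rect [625.4 120.8] [ 68.7 121.2] 88.0 med [619.1 120.6  33.5]
card 1067 z [29. 32. 36.] rect [640.4 122.2] [91.2 58.7] 0.5 med [640.9 120.9  32.4]
foot 453 z [51. 60. 63.] rect [580.5 122.4] [68.7 31.3] 88.0 med [577.4 121.3  60.2]
strip+clips 758 z [49. 65. 96.] rect [ 527.6 -227.8] [ 49.4 178.8] 9.6 med [ 527.3 -261.5   64.8]
rackfoot 2893 z [ 8. 12. 85.] rect [ 530.2 -246.6] [232.5 114.1] 88.2 med [ 526.3 -226.9   11.7]
clipW 366 z [63. 76. 97.] rect [ 535.3 -273.4] [49.4 37.1] 9.6 med [ 537.3 -273.    76.4]
clipS 100 z [63. 76. 87.] rect [ 519.1 -184.6] [36.5 18.1] 10.0 med [ 514.9 -184.4   76.2]
beaker 444 z [34. 73. 88.] rect [605.5 -73. ] [65.6 66. ] 89.7 med [619.5 -82.3  72.6]
jar 537 z [68. 71. 74.] rect [436.2 -15. ] [49.4 51.6] 1.4 med [435.7 -14.6  70.6]
b0 2049 z [ 37. 144. 215.] rect [666.9 451.8] [112.4 140.4] 1.1 med [647.9 402.1 144.3]
b0top 372 z [196. 213. 216.] rect [652.3 414.5] [33.6 33.8] 23.2 med [651.1 410.8 213.4]
b1 1446 z [ 50. 150. 216.] rect [738.5 -83.3] [57.5 56.6] 23.1 med [725.4 -78.5 150.5]
b1top 348 z [200. 214. 217.] rect [738.4 -83.7] [33.3 33.5] 26.6 med [736.  -82.7 214.5]
b2 1794 z [ 46. 149. 216.] rect [ 698.3 -364.6] [58.  56.6] 63.1 med [ 689.2 -352.6  149. ]
b2top 368 z [196. 215. 217.] rect [ 699.1 -364.9] [32.9 33.3] 78.3 med [ 697.3 -361.6  214.5]
y1 453 z [32. 45. 72.] rect [ 646.6 -254.6] [51.6 37.5] 72.6 med [ 643.4 -259.8   44.9]
y2 490 z [27. 44. 73.] rect [ 477.6 -396.7] [36.8 53.4] 69.0 med [ 482.9 -395.7   43.9]
stand_b 1073 z [ 20.  27. 116.] rect [479.5 381.7] [71.4 61.7] 70.9 med [481.  376.1  26.9]
```

View pics/crop1.png

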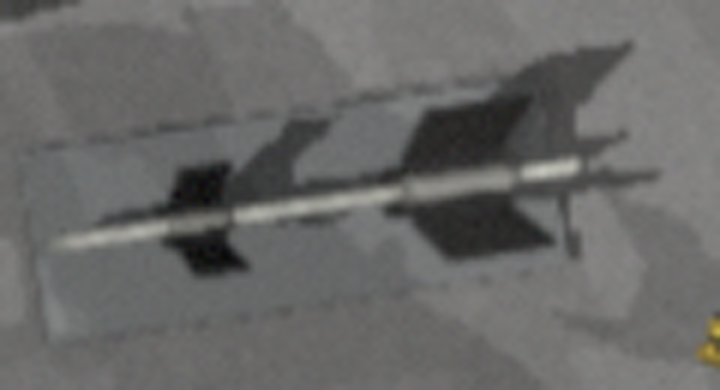

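View pics/crop2.png

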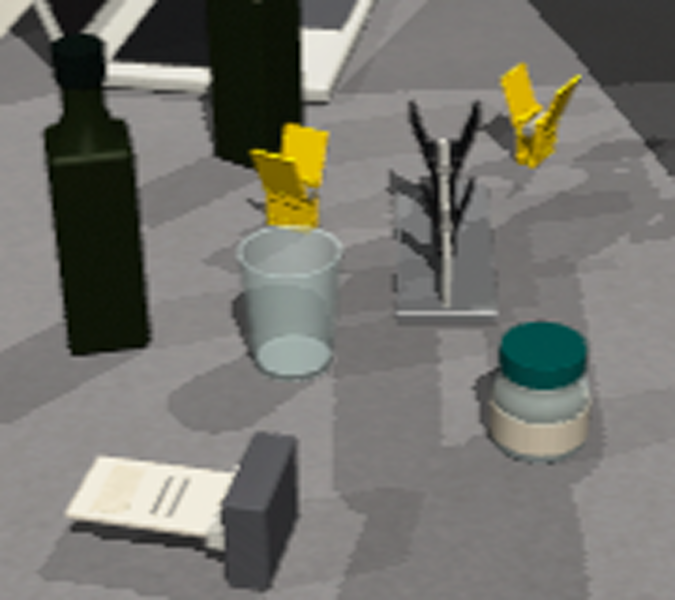

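The crops show the wide clip at right in the first one (around pixel 470,180), on the strip. The second shows the beaker and jar beside it, clear of the toppled stand. I'll grip the card by its side edges and turn it up together with the tool.

>>> {"api": "step_arm", "payload": {
  "plan": "0 0 -25.5 409 689 -65 0;0 0 -25.5 409 689 -65 0;0 0 -25.5 409 689 -65 0;0 0 -25.5 409 689 -65 0;0 0 -25.5 409 689 -65 0;0 0 -25.5 409 689 -65 0;0 0 -25.5 409 689 -65 0;0 0 -25.5 409 689 -65 0"
}}

```text
clock: 0.9
eef_pos: [463.7, -225.7, 213.0]
tcp_rot: [-3.142, 0.0, -0.014]
contact_force: [0.7, -0.5, 0.3]
opening: 1.005
grasp_force: 0.0
```

>>> {"api": "step_arm", "payload": {
  "plan": "0 0 0 206 346 -40 0;0 0 0 206 346 -40 0;0 0 0 206 346 -40 0;0 0 0 206 346 -40 0;0 0 0 206 346 -40 0;0 0 0 206 346 -40 0;0 0 0 206 346 -40 0;0 0 0 206 346 -40 0"
}}

```text
clock: 1.7
eef_pos: [667.2, 116.4, 173.0]
tcp_rot: [3.141, 0.001, -0.014]
contact_force: [0.4, -0.4, -0.3]
opening: 1.003
grasp_force: 0.0
```

>>> {"api": "step_arm", "payload": {
  "plan": "0 35 0 0 0 -60 0;0 35 0 0 0 -60 0;0 35 0 0 0 -60 0;0 35 0 0 0 -60 0;0 35 0 0 0 -60 0;0 35 0 0 0 -60 0;0 35 0 0 0 -60 0"
}}

```text
clock: 2.4
eef_pos: [666.7, 114.5, 114.4]
tcp_rot: [3.132, 0.607, -0.017]
contact_force: [0.2, -0.6, 0.3]
opening: 1.003
grasp_force: 0.0
```

>>> {"api": "step_arm", "payload": {
  "plan": "0 0 0 -2 7 -40 0;0 0 0 -2 7 -65 0;0 0 0 -2 7 -88 0;0 0 0 -2 7 -88 0;0 0 0 -2 7 -88 0"
}}

```text
clock: 2.9
eef_pos: [665.0, 121.4, 26.9]
tcp_rot: [3.132, 0.609, -0.017]
contact_force: [0.3, -0.8, 0.4]
opening: 1.0
grasp_force: 0.0
```

>>> {"api": "step_arm", "payload": {
  "plan": "0 0 0 0 0 0 255;0 0 0 0 0 0 255;0 0 0 0 0 0 255;0 0 0 0 0 0 255;0 0 0 0 0 0 255;0 0 0 0 0 0 255;0 0 0 0 0 0 255;0 0 0 0 0 0 255",
  "force": 25
}}

```text
clock: 3.7
eef_pos: [665.1, 121.5, 25.8]
tcp_rot: [3.132, 0.61, -0.017]
contact_force: [5.5, 0.3, 4.1]
opening: 0.648
grasp_force: 27.5
```

>>> {"api": "step_arm", "payload": {
  "plan": "0 -4 0 -2 0 7 255;0 -8 0 -5 0 14 255;0 -12 0 -8 0 21 255;0 -16 0 -11 0 27 255;0 -20 0 -15 0 33 255;0 -24 0 -19 0 39 255;0 -28 0 -24 0 44 255;0 -32 0 -29 0 50 255"
}}

```text
clock: 4.5
eef_pos: [634.4, 121.4, 75.4]
tcp_rot: [3.141, 0.052, -0.014]
contact_force: [-0.7, 0.0, 0.2]
opening: 0.646
grasp_force: 27.1
```

>>> {"api": "step_arm", "payload": {
  "plan": "0 -8 0 -11 0 9 255;0 -16 0 -23 0 17 255;0 -24 0 -37 0 22 255;0 -32 0 -51 0 26 255;0 -40 0 -65 0 28 255;0 -46 0 -76 0 28 255;0 -52 0 -87 0 27 255;0 -52 0 -87 0 27 255"
}}

```text
clock: 5.3
eef_pos: [565.6, 95.4, 156.0]
tcp_rot: [3.137, -0.634, 0.042]
contact_force: [5.5, -2.9, 1.7]
opening: 0.645
grasp_force: 27.9
```

Run:
```python
from h import *
im,d,W=cloud("side"); cv2.imwrite("pics/s2.png",im[150:400,150:450,::-1].repeat(2,0).repeat(2,1))
```

```text
(no output)
```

View pics/s2.png

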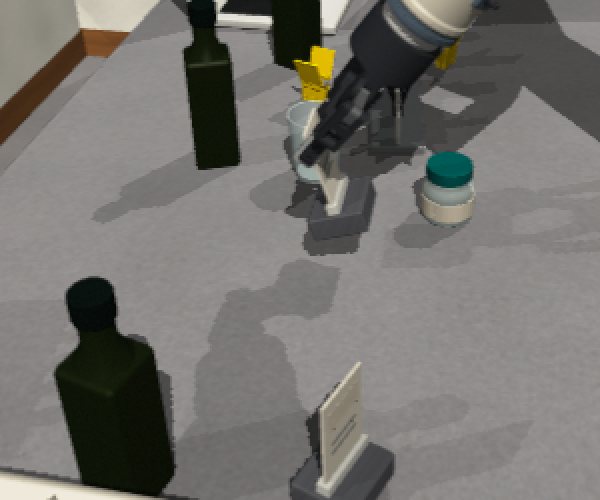

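The picture shows the stand held in the fingers above the table, at about (335,205) in the crop. The arm left the arc, so I'll check the joints.

Run:
```python
from h import *
s=r.sense(); print(s)
```

```text
{'clock': 5.35, 'qpos': array([ 0.23124055,  0.21541669,  2.26537936, -1.28755671,  0.11757837,
        3.00894875]), 'qvel': array([ 0.0021469 ,  0.06500876, -0.0602391 , -0.00991058,  0.05641705,
        0.01742962]), 'joint_efforts': array([ -1.64761327, -28.17549527, -35.96711397,  -6.70124039,
        -0.18329849,   5.98692745]), 'eef_pos': array([563.41756809,  96.1639562 , 158.48219184]), 'tcp_rot': array([ 3.14047778, -0.636512  ,  0.04247063]), 'contact_force': array([-4.436164  ,  0.04835194, -2.29870526]), 'wrist_torque': array([-0.05115547,  1.01940201,  0.01426681]), 'grasp_force': 27.708108723163605, 'opening': 0.644442002189513}
```

>>> {"api": "step_arm", "payload": {
  "plan": "0 5 -1 12 8 0 255;0 10 -2 24 16 0 255;0 14 -3 35 25 -10 255;0 14 -3 35 25 -20 255;0 14 -3 35 25 -28 255;0 14 -3 35 25 -28 255;0 14 -3 35 25 -28 255"
}}

```text
clock: 6.05
eef_pos: [602.1, 120.5, 129.0]
tcp_rot: [3.14, -0.392, -0.012]
contact_force: [-0.2, 0.0, -3.8]
opening: 0.648
grasp_force: 28.0
```

Run:
```python
from h import *
im,d,W=cloud("side"); cv2.imwrite("pics/s3.png",im[200:300,260:380,::-1].repeat(5,0).repeat(5,1))
print(r.sense()['qpos'],r.sense()['eef_pos'],r.sense()['tcp_rot'])
```

```text
[ 0.24867656  0.34177307  2.03156463 -0.26050969  0.40010501  2.05312252] [602.1011272  120.41611355 129.4549437 ] [ 3.13980815 -0.39274067 -0.01190247]
```

View pics/s3.png

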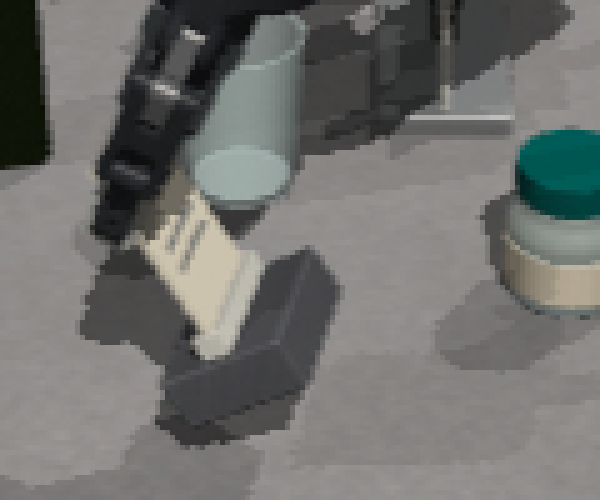

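The stand is held tilted about 57° with its foot lowest at (180,430) in the crop. I'll lower it until its edge touches.

>>> {"api": "step_arm", "payload": {
  "plan": "0 0 0 0 0 -12 255;0 0 0 0 0 -22 255;0 0 0 0 0 -27 255;0 0 0 0 0 -29 255;0 0 0 0 0 -29 255;0 0 0 0 0 -29 255"
}}

```text
clock: 6.7
eef_pos: [603.7, 121.3, 101.6]
tcp_rot: [-3.141, -0.395, -0.013]
contact_force: [0.2, 0.1, -2.4]
opening: 0.645
grasp_force: 28.0
```

>>> {"api": "step_arm", "payload": {
  "plan": "0 0 0 0 0 -2 255;0 0 0 0 0 -4 255;0 0 0 0 0 -4 255;0 0 0 0 0 -4 255"
}}

```text
clock: 7.1
eef_pos: [605.3, 121.7, 99.1]
tcp_rot: [-3.14, -0.398, -0.012]
contact_force: [1.2, -1.2, 5.5]
opening: 0.646
grasp_force: 28.4
```

>>> {"api": "step_arm", "payload": {
  "plan": "0 0 0 0 0 0 0;0 0 0 0 0 0 0;0 0 0 0 0 0 0;0 0 0 0 0 0 0;0 0 0 0 0 0 0;0 0 0 0 0 0 0;0 0 0 0 0 0 0;0 0 0 0 0 0 0"
}}

```text
clock: 7.9
eef_pos: [603.5, 121.3, 97.4]
tcp_rot: [-3.141, -0.394, -0.013]
contact_force: [-0.2, 0.1, 1.0]
opening: 0.997
grasp_force: 0.0
```

>>> {"api": "step_arm", "payload": {
  "plan": "0 5 0 15 0 20 0;0 10 0 20 0 50 0;0 15 0 20 0 90 0;0 22 0 20 0 130 0;0 22 0 20 0 150 0;0 22 0 20 0 150 0"
}}

```text
clock: 8.5
eef_pos: [626.2, 121.5, 251.2]
tcp_rot: [3.139, -0.016, -0.012]
contact_force: [-0.5, 0.7, 0.1]
opening: 0.998
grasp_force: 0.0
```

Run:
```python
from h import *
im,d,W=cloud("side"); cv2.imwrite("pics/s4.png",im[100:400,150:550,::-1].repeat(2,0).repeat(2,1))
print(r.sense()['qpos'],r.sense()['eef_pos'],r.sense()['tcp_rot'])
```

```text
[ 0.19279707  0.36090877  1.61373712 -0.00701722  1.15445214  1.77836434] [624.59582773 121.31379413 248.79869699] [ 3.13785109 -0.01354733 -0.01194778]
```

View pics/s4.png

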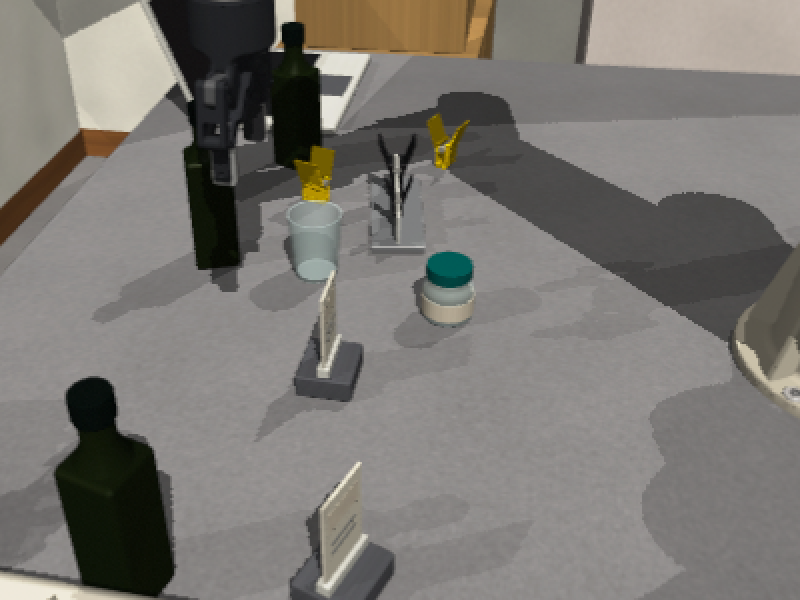

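The stand now stands upright at about (328,340) in the crop, and nothing else has moved. Next I'll go to the wide clip.

>>> {"api": "step_arm", "payload": {
  "plan": "0 0 8 -8 -34 -5 0;0 0 16 -16 -68 -10 0;0 0 24 -24 -102 -15 0;0 0 32 -32 -136 -20 0;0 0 40 -40 -170 -25 0;0 0 48 -48 -204 -30 0;0 0 56 -56 -238 -30 0;0 0 56 -56 -238 -30 0"
}}

```text
clock: 9.35
eef_pos: [565.2, -119.7, 215.6]
tcp_rot: [3.139, -0.008, 0.969]
contact_force: [-0.5, -0.5, -0.5]
opening: 1.001
grasp_force: 0.0
```

Run:
```python
from h import *
s=r.sense();print(s['eef_pos'],s['tcp_rot'])
im,d,W=cloud("top"); z=W[...,2]
m=np.zeros((480,640),bool); m[150:290,200:300]=1; m&=np.isfinite(z)
for lo,hi in((10,40),(16,30),(60,130),(90,130)):
    P=W[m&(z>lo)&(z<hi)]; 
    if len(P)>5: print(lo,hi,len(P),cv2.minAreaRect(P[:,:2].astype(np.float32)),np.median(P,0).round(1),P[:,2].max())
im,d,W=cloud("side"); z=W[...,2]; m=np.zeros((480,640),bool); m[220:310,280:345]=1
b=m&(im.min(2)>120)&(z>42)&(W[...,1]<190)&(W[...,1]>60); P=W[b]; print("side card",len(P),cv2.minAreaRect(P[:,:2].astype(np.float32)),np.median(P,0).round(1),P[:,2].max())
c=P-P.mean(0); print(np.linalg.svd(c)[2].round(3))
P=W[m&(z>60)&(W[...,1]<190)&(W[...,1]>60)];print(P.min(0),P.max(0))
```

```text
[ 565.2094425  -119.65916162  215.55951957] [ 3.13933905 -0.00821005  0.96860034]
10 40 823 ((545.3110961914062, 123.49403381347656), (68.62049102783203, 60.25338363647461), 89.23338317871094) [540.7 121.2  26.7] 39.956754347235346
16 30 712 ((545.3223266601562, 123.48019409179688), (68.73500061035156, 60.125152587890625), 88.98577880859375) [538.4 122.3  26.4] 29.87521818976029
60 130 111 ((545.1819458007812, 123.13707733154297), (53.76402282714844, 3.4405226707458496), 89.38400268554688) [544.1 122.6 110. ] 123.5875300676721
90 130 83 ((545.1825561523438, 123.19482421875), (53.64854049682617, 3.4405226707458496), 89.38400268554688) [544.4 123.1 119. ] 123.5875300676721
side card 90 ((545.3558349609375, 126.23986053466797), (58.75849914550781, 3.705785036087036), 89.6329116821289) [545.4 151.5 106.4] 121.62294011776862
[[ 0.002  0.248 -0.969]
 [ 0.025  0.969  0.248]
 [-1.     0.025  0.004]]
[543.36277275  97.09512716  60.41667043] [547.3738958  155.62261662 121.62294012]
```

>>> {"api": "step_arm", "payload": {
  "plan": "0 0 8 -6 -30 -5 0;0 0 16 -12 -60 -10 0;0 0 24 -18 -90 -15 0;0 0 32 -24 -120 -30 0;0 0 40 -30 -153 -45 0;0 0 44.2 -30 -153 -60 0;0 0 44.2 -30 -153 -60 0;0 0 44.2 -30 -153 -60 0"
}}

```text
clock: 10.25
eef_pos: [537.6, -268.4, 157.1]
tcp_rot: [3.138, -0.011, 1.735]
contact_force: [0.1, -0.0, -0.3]
opening: 1.001
grasp_force: 0.0
```

Run:
```python
from h import *
s=r.sense();print(s['eef_pos'],s['tcp_rot'],s['qpos'])
im,d,W=cloud("side"); z=W[...,2]
b=(W[...,0]>480)&(W[...,0]<590)&(W[...,1]>-310)&(W[...,1]<-235)&(z>58)&(z<110)
P=W[b];print(len(P),np.percentile(P,[2,50,98],axis=0).round(1))
```

```text
[ 537.55891901 -268.40202552  157.05977105] [ 3.13819836 -0.01140489  1.73461291] [-0.47170558  0.413367    1.7604459   0.01355208  0.97186091 -0.6431659 ]
132 [[ 510.1 -290.1   58.1]
 [ 531.5 -265.4   70.2]
 [ 557.8 -250.1   94.7]]
```

>>> {"api": "step_arm", "payload": {
  "plan": "0 0 0 -2.5 -4.5 -20 0;0 0 0 -2.5 -4.5 -45 0;0 0 0 -2.5 -4.5 -65 0;0 0 0 -2.5 -4.5 -78 0;0 0 0 -2.5 -4.5 -79 0;0 0 0 -2.5 -4.5 -79 0;0 0 0 -2.5 -4.5 -79 0"
}}

```text
clock: 11.0
eef_pos: [535.9, -274.4, 79.7]
tcp_rot: [3.136, -0.009, 1.737]
contact_force: [1.2, -0.4, -0.6]
opening: 1.003
grasp_force: 0.0
```

>>> {"api": "step_arm", "payload": {
  "plan": "0 0 0 0 0 0 255;0 0 0 0 0 0 255;0 0 0 0 0 0 255;0 0 0 0 0 0 255;0 0 0 0 0 0 255;0 0 0 0 0 0 255;0 0 0 0 0 0 255;0 0 0 0 0 0 255",
  "force": 40
}}

```text
clock: 11.8
eef_pos: [535.6, -275.0, 80.2]
tcp_rot: [3.136, -0.009, 1.737]
contact_force: [-3.2, 0.4, 13.8]
opening: 0.247
grasp_force: 39.5
```

>>> {"api": "step_arm", "payload": {
  "plan": "0 0 0 0 0 0 255;0 0 0 0 0 0 255;0 0 0 0 0 0 255;0 0 0 0 0 0 255"
}}

```text
clock: 12.2
eef_pos: [535.6, -275.0, 80.2]
tcp_rot: [3.136, -0.009, 1.737]
contact_force: [-3.2, -0.7, 14.2]
opening: 0.24
grasp_force: 39.5
```

>>> {"api": "step_arm", "payload": {
  "plan": "0 0 0 0 0 5 255;0 0 0 0 0 15 255;0 0 0 0 0 30 255;0 0 0 0 0 50 255;0 0 0 0 0 70 255;0 0 0 0 0 95 255;0 0 0 0 0 120 255;0 0 0 0 0 120 255"
}}

```text
clock: 13.0
eef_pos: [537.0, -275.2, 203.1]
tcp_rot: [3.132, -0.006, 1.737]
contact_force: [0.4, -0.3, 0.1]
opening: 0.24
grasp_force: 39.8
```

Run:
```python
from h import *
s=r.sense();print(s['eef_pos'],s['tcp_rot'],s['contact_force'],s['opening'],s['grasp_force'])
im,d,W=cloud("side"); cv2.imwrite("pics/s5.png",im[60:260,260:460,::-1].repeat(3,0).repeat(3,1))
```

```text
[ 536.97968765 -275.1973014   203.09648654] [ 3.13194487 -0.00641273  1.73726429] [ 0.4135117  -0.3298357   0.06886178] 0.2402907842367524 39.84269142150879
```

View pics/s5.png

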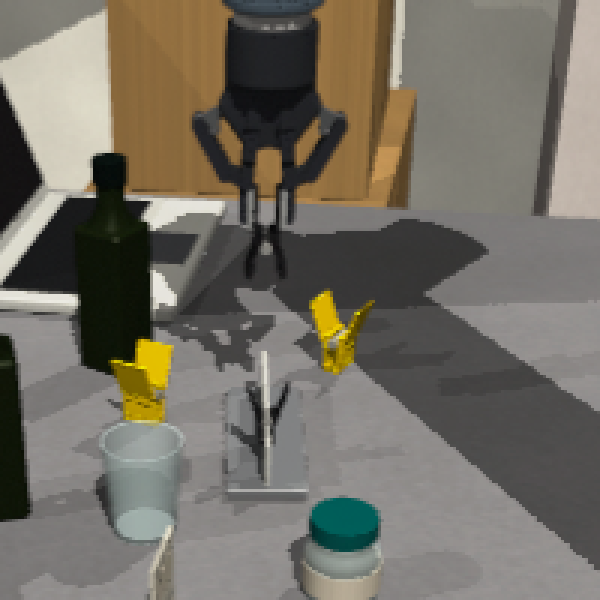

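The clip is held fully open in the fingers at about (265,250) in the crop, and the rack is undisturbed. Next I'll carry it over the card.

>>> {"api": "step_arm", "payload": {
  "plan": "0 0 -1 1 20 5 255;0 0 -3 2 55 8 255;0 0 -4 3 95 8 255;0 0 -5 3 135 8 255;0 0 -6 4 175 8 255;0 0 -7 4 215 8 255;0 0 -8 5 255 8 255;0 0 -8 5 290 8 255"
}}

```text
clock: 13.85
eef_pos: [539.2, 17.7, 205.7]
tcp_rot: [3.139, -0.011, 1.597]
contact_force: [0.7, -0.1, -0.6]
opening: 0.242
grasp_force: 39.8
```

>>> {"api": "step_arm", "payload": {
  "plan": "0 0 -1 1 35 0 255;0 0 -2 2 70 0 255;0 0 -2.3 3 95 0 255;0 0 -2.3 3 108 0 255;0 0 -2.3 3 109.5 0 255;0 0 -2.3 3 109.5 0 255;0 0 -2.3 3 109.5 0 255"
}}

```text
clock: 14.55
eef_pos: [542.9, 124.2, 206.3]
tcp_rot: [3.138, -0.01, 1.557]
contact_force: [-1.2, -0.3, 0.0]
opening: 0.241
grasp_force: 39.8
```

Run:
```python
from h import *
s=r.sense();print(s['eef_pos'],s['tcp_rot'],s['contact_force'],s['opening'],s['grasp_force'])
im,d,W=cloud("side"); z=W[...,2]; x,y=W[...,0],W[...,1]
cv2.imwrite("pics/s6.png",im[120:320,230:430,::-1].repeat(3,0).repeat(3,1))
t=s['eef_pos'][2]
b=(abs(x-545)<45)&(abs(y-124)<60)&(im.max(2)<70)
for lo in range(-75,20,5):
    P=W[b&(z>t+lo)&(z<=t+lo+5)]
    if len(P)>2: print(lo,len(P),P.min(0).round(1),P.max(0).round(1))
b=(abs(x-545)<15)&(abs(y-124)<45)&(im.min(2)>110)&(z>60)&(z<124); P=W[b]; print("card",len(P),np.median(P,0).round(1),P.max(0))
```

```text
[542.89320839 124.1514655  206.29416989] [ 3.13769503 -0.00996497  1.55668046] [-1.17280568 -0.27076092  0.01888461] 0.2410003310033158 39.83903110027313
-55 13 [524.3 134.1 153.5] [560.1 144.6 156.3]
-50 33 [524.1 114.5 156.6] [557.7 147.2 161.2]
-45 24 [526.3 116.1 161.3] [557.3 145.8 166.3]
-40 22 [527.2 113.6 166.4] [554.7 146.5 171.1]
-35 22 [529.4 112.6 171.7] [555.  146.2 176.2]
-30 23 [529.9 120.5 176.8] [553.2 145.2 181.2]
-25 27 [530.7 113.7 181.4] [553.3 146.7 186.3]
-20 57 [531.1 112.  186.3] [552.5 145.5 191.2]
-15 25 [527.3 116.7 191.3] [556.4 145.3 196.3]
-10 25 [522.3 117.7 196.3] [565.5 146.4 200.7]
-5 29 [520.3 116.6 201.3] [564.5 145.7 206.3]
0 39 [518.2 116.2 206.5] [566.3 144.9 211.3]
5 38 [517.7 109.1 211.5] [566.2 144.1 215.9]
10 41 [518.2 107.8 216.3] [566.7 146.7 221.2]
15 49 [518.  111.7 221.4] [566.1 146.3 226.3]
card 84 [545.2 150.2 104.8] [547.82392042 155.82030565 122.29259799]
```

View pics/s6.png

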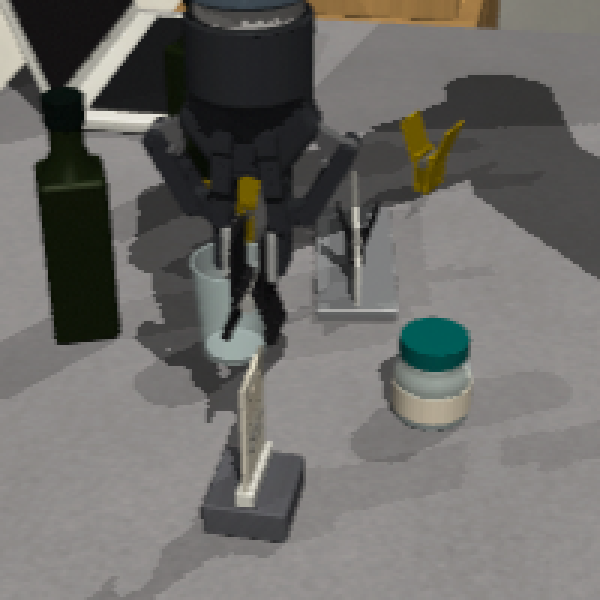

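The open clip hangs straight above the card, with its jaw tips at (230–280,340) and the card top at (255,355) in the crop. It needs about +3 mm in x and then 45 mm down.

>>> {"api": "step_arm", "payload": {
  "plan": "0 0 0 3 1 0 255;0 0 0 3 1 0 255;0 0 0 3 1 -8 255;0 0 0 3 1 -18 255;0 0 0 3 1 -28 255;0 0 0 3 1 -38 255;0 0 0 3 1 -45 255;0 0 0 3 1 -45 255"
}}

```text
clock: 15.4
eef_pos: [545.2, 126.1, 160.0]
tcp_rot: [3.14, -0.01, 1.557]
contact_force: [-1.4, 0.2, -1.1]
opening: 0.242
grasp_force: 39.8
```

>>> {"api": "step_arm", "payload": {
  "plan": "0 0 0 0 0 0 255;0 0 0 0 0 0 255;0 0 0 0 0 0 255;0 0 0 0 0 0 255"
}}

```text
clock: 15.8
eef_pos: [546.2, 126.3, 161.8]
tcp_rot: [3.137, -0.011, 1.557]
contact_force: [0.8, -0.4, -0.6]
opening: 0.237
grasp_force: 39.8
```

Run:
```python
from h import *
s=r.sense();print(s['eef_pos'],s['tcp_rot'],s['contact_force'],s['opening'],s['grasp_force'])
im,d,W=cloud("side"); z=W[...,2]; x,y=W[...,0],W[...,1]
cv2.imwrite("pics/s7.png",im[180:310,250:380,::-1].repeat(4,0).repeat(4,1))
t=s['eef_pos'][2]
b=(abs(x-545)<45)&(abs(y-124)<60)&(im.max(2)<70)
for lo in (-60,-55,-50,-45,-20,5):
    P=W[b&(z>t+lo)&(z<=t+lo+5)]
    if len(P)>2: print(lo,len(P),P.min(0).round(1),P.max(0).round(1))
b=(abs(x-545)<15)&(abs(y-124)<45)&(im.min(2)>110)&(z>60)&(z<124); P=W[b]; print("card",len(P),np.median(P,0).round(1),P.max(0))
```

```text
[546.23311689 126.30641897 161.8450609 ] [ 3.13658864 -0.01055926  1.55740865] [ 0.77012576 -0.37153959 -0.58244931] 0.23696057697095121 39.839022159576416
-55 7 [527.4 116.9 109.3] [561.1 148.2 110.8]
-50 35 [527.7 113.2 112. ] [562.7 148.4 116.8]
-45 32 [528.7 114.9 116.9] [560.5 149.2 121.3]
-20 44 [534.4 114.5 142. ] [555.8 147.6 146.7]
5 30 [521.7 116.8 167.1] [569.6 148.8 171.4]
card 46 [545.9 152.4 101.7] [547.87454523 154.60042574 121.1799452 ]
```

View pics/s7.png

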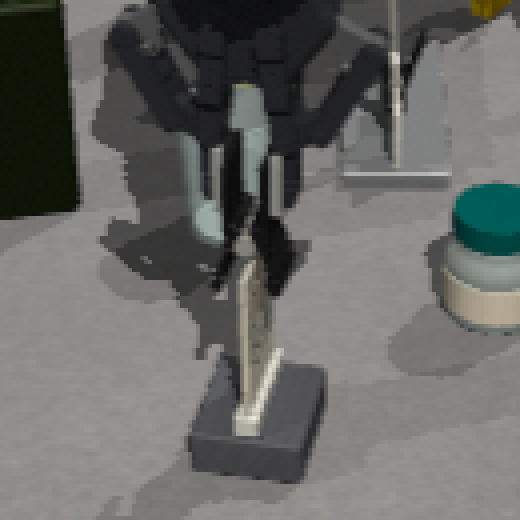

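The card's top edge sits between the open jaws, at (250,262) with jaws at (220,285) and (280,285), and nothing touches. I'll lower it slightly and then hand in.

>>> {"api": "step_arm", "payload": {
  "plan": "0 0 0 0 -1 -2 255;0 0 0 0 -1 -3.5 255;0 0 0 0 -1 -3.5 255;0 0 0 0 -1 -3.5 255;0 0 0 0 -1 -3.5 255;0 0 0 0 -1 -3.5 255;0 0 0 0 -1 -3.5 255;0 0 0 0 -1 -3.5 255"
}}

```text
clock: 16.65
eef_pos: [546.0, 125.3, 158.0]
tcp_rot: [3.137, -0.01, 1.557]
contact_force: [0.0, -0.9, 0.1]
opening: 0.245
grasp_force: 39.8
```

Run:
```python
from h import *
s=r.sense();print(s['eef_pos'],s['contact_force'],s['opening'],s['grasp_force'])
print(r.sign_off())
```

```text
[546.04398748 125.28149832 157.99754562] [ 0.01076421 -0.91413243  0.1414399 ] 0.24498158201038425 39.839152693748474
the job is handed in; nothing more can be done
None
```

I handed the job in at about 17 s: the stand is upright and released, and the wide clip is held squeezed open with the card's top edge about 1 cm inside its jaws; there was no sign of contact, and no verdict came back.

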